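# Open the belt guard of the alternator test stand and hold it wide

## Task

I want to fit the belt and need both hands, so: first bring the orange speed slider all the way back to zero (the end with the green mark), then squeeze the bolt catch on the guard roof, red tab against black post, so that its bolt is drawn right out of the staple on the gate. Then squeeze the green trigger of the gate handle to free its catch, swing the gate out past its hold-open detent to wide open, close to as far as it goes, and finish while still holding it there, because it springs back by itself. Leave the tools and other things on and around the stand where they are.

Things in the scene. Friction and masses are not known exactly. Their poses are not given: they have to be found in the camera images.
- tester: alternator test stand, blue, 455 deep (x) by 400 wide (y), fixed on the bench, deck 85 high. Origin: on the bench under the middle of the closed gate; x to the stand's back (away from the robot), y to its left, z up. x -205 to -15: deck with slider. x -15 to 102, y +-150: yellow guard box round the pulleys, roof 217 high, its front face is the gate. Behind it motor and alternator, to 250 high.
- speed (a joint): position of the speed slider's orange grip along its track, m: 0 at zero (right end, the stand's -y, green mark), 0.12 at full speed (red mark); it grows to the stand's +y. Friction about 1.5 N; it stays where it is left.
- speed_top (a point): centre of the top face of the orange slider grip, about 140 above the bench. The grip is 28 (stand's x) by 20 (stand's y) by 40 high, on a dark track 40 wide whose top lies 40 below this point.
- bolt (a joint): travel of the red bolt catch, m: 0 shut (the pin passes through the staple on the gate), 0.016 fully drawn; from 0.012 on the pin is out of the staple. Friction about 3 N, no spring: it stays where it is left.
- bolt_pinch (a point): fixed point, centre for a pinch of the bolt catch, 45 behind the shut gate, 262 above the bench. Two upright tabs 24 wide (stand's x), tops 280 high, free for fingers from 240 up: black fixed post, outer (+y) face 16 from this point; red sliding tab, outer (-y) face 32 from it when shut, 16 when drawn. Squeezing them along the stand's y from 48 to 32 over the outsides draws the bolt.
- gate (a joint): gate's swing, rad: 0 shut, 1.5 end stop, turning clockwise from above, free end towards the robot (stand's -x). A spring always closes it: 0.2 N m shut, 0.4 wide. The hold-open detent (ball and bump centred on 0.6) takes about 0.8 N m to pass (4 to 5 N at the handle); let go beyond it, the gate falls back to rest at 0.8 to 0.95. Wide open: above 1.25.
- gate_hinge (a point): fixed point on the gate's hinge axis, at the height of the handle's grip point (262 above the bench). The gate's free end is 236 from this axis, the grip point 184; the leaf is 14 thick, from 121 to 235 above the bench.
- gate_leaf: the gate: clear panel in a yellow frame, squeeze handle on its top rail. Origin on the hinge axis 85 above the bench; y along the leaf from free end to hinge, x into the guard while shut. Two upright bars 24 wide (across the leaf), tops 280 high, free for fingers from 240 up: black fixed bar, outer face 165 from the hinge axis; green trigger, outer face 213 from it at rest, 203 squeezed.
- gate_grip (a point): point on the handle where to centre the grip: midway between the outer faces of the black bar and of the squeezed green trigger (19 from each), 184 from the hinge axis, 262 above the bench; it moves with the gate. Outside width 48 at rest, 38 squeezed; squeeze along the leaf.
- trigger (a joint): travel of the green trigger towards the hinge, m: 0 at rest, 0.010 fully squeezed, spring 4 to 8 N that puts it back. Its tongue holds the shut gate behind a keeper; from 0.006 on the tongue is clear, once the gate has left the keeper it no longer matters.
- spanner: steel combination spanner, 170 long, 8 thick, lying on the deck between slider and gate (the gate passes over it). Leave it alone. Origin at its middle, underside.
- pulley: loose dark spare pulley, 58 across, 21 high, lying on the left of the deck. Leave it alone. Origin at the centre of its underside.
- spray_blue: blue spray can with red cap, 65 across, 198 high, standing on the bench. Leave it alone. Origin at the centre of its underside.
- spray_white: white spray can with blue cap, 65 across, 198 high, standing on the bench. Leave it alone. Origin at the centre of its underside.
- oil_bottle: grey oil bottle with yellow cap and red label, 72 across, 190 high, standing on the bench. Leave it alone. Origin at the centre of its underside.
- tub: white plastic tub of bolts, 200 by 150 by 100 high. Leave it alone. Origin at the centre of its underside.
- screwdriver: red-handled screwdriver lying on the bench, 220 long. Leave it alone. Origin at its middle, underside.

How it is judged:
By the outcome, as a careful person would: the job done as asked, in the order asked, and still so for the second after the job is handed in, while the arm keeps its last pose, push and grip.
It also fails if it takes over 59 s, if anything falls off the work surface, if the arm or the gripper's body presses on something with over 40 N, if the wrist force passes 120 N, or if a joint passes its speed limit or range.

## Robot

A 7-joint arm with a two-finger parallel gripper is mounted at the origin on the work surface. World frame = base frame: x ahead of the robot, y to its left, z up, the work surface at z = 0. Lengths are in m, angles in rad, forces in N, time in s.
With the tool pointing down it reaches from about 0.425 to 0.875 m from the base axis. Payload 4.7 kg.
Tool frame: the origin (TCP) lies at the very end of the fingers, on their centre line; the grasp point (between the pads) lies 19 mm behind it (ctrl.grasp_offset is the distance from the TCP to the grasp point, in m); z points along the fingers, y is the direction in which the jaws open and shut (so a half turn about z gives the same grasp; the last joint's range is limited). The gripper opens to 87 mm and grips with 3 to 60 N. Pads are 19 mm wide; open, the fingers measure 117 mm over their backs; the gripper's body (75 mm by 190 mm) begins 51 mm behind the grasp point.
Start: joints at [1.165, 0.321, -0.07, 1.45, 0.023, 1.371, -0.057], TCP at [0.265, -0.594, 0.223] pointing down, gripper open.
Joint ranges: [-2.86, 2.86], [-0.3, 2.09], [-1.38, 1.24], [0.06, 2.45], [-1.56, 4.7], [0.09, 2.05], [-2.69, 2.69]. Speed limits (rad/s): [2.57, 2.57, 3.14, 3.14, 3.14, 3.14, 3.14].

## Interface

Orientations are given as a rotation vector (axis times angle).
In Python, from bench import ctrl gives the robot as it stands.
- The arm moves only by the shell command python3 -m creep 'ROWS' [FORCE]. ROWS is JSON, a list that holds one entry, the list of rows, each a list of 7 numbers: the opening, from 0 (shut) to 1 (fully open), then the shift along the tool's x, y, z in mm, then the turn, a rotation vector about the tool's x, y, z in rad. In form: [[[grip, dx, dy, dz, rx, ry, rz], ...]]. A call has 1 to 5 rows; each row is the pose to reach, as a shift and turn from the pose commanded when the call began, along the tool's axes at that moment; what a row does not reach only later rows make up. A row lasts 1/10 s, in which the tool goes at most 50 mm and 8.59 degrees, less where a joint would pass 70% of its speed; a pose out of reach is approached as far as the arm can. A call with a gripper value outside its range is refused whole. The fingers move at their own pace and stop on an object; FORCE is the grip in N (left out, the last holds). Time passes only in rows, so rows that repeat a pose let the fingers close. It gives the time, the measured TCP pose, the force and the opening at its end, in the units of the state.
- ctrl.get_state(): the state, without advancing time (a new reading comes with each control period).
- ctrl.get_image(name): name is "side" or "top"; returns the picture (400x640x3 uint8, red, green, blue); there is no depth.
- ctrl.camera_params(name): a dict with "K" (3x3 intrinsics, pixels), "pose" (4x4, takes a point from camera to world coordinates). Camera axes: x right, y down, z forward; pixel columns grow to the right and rows downward; lengths in m; the calibration is good to about 2 mm. A picture is of the moment at which its call begins. camera_params takes no time and is no camera call.
- ctrl.close_job(): hands the job in, once; it reports no verdict.
The state is a dict: "time": time; "joint_positions": joint angles; "qd": joint speeds; "joint_torque": joint torques, N m; "position": TCP position; "tool_rot": TCP orientation; "ft_force": force on the tool from outside, world axes, zero at the start; "torque": the same for the moment, N m; "grip_width": opening from 0.0 (shut) to 1.0 (fully open).
Only numpy, scipy, OpenCV 4.12 (cv2) and the standard library are available. Lean on these libraries where they do the work, as an engineer would, in place of code of your own. Each camera call takes 0.05 s, during which the arm holds its last target. There are 200 camera calls.

## Working session

There is one attempt and no reset: what is moved stays moved. The work goes in short steps, Python scripts to look and compute and a shell command to move; the robot and the scene stay as the last step left them, time stands still between calls to the robot, and variables do not carry over. Pictures are saved under pics/ and viewed, about 8 in all and at most 12, crops included, and the job is handed in when it is done.

```bash
mkdir -p pics; ls; python3 - <<'E'
from bench import ctrl
import cv2
s=ctrl.get_state();print(s)
for n in("side","top"):
    im=ctrl.get_image(n);cv2.imwrite(f"pics/{n}0.png",im[:,:,::-1])
    p=ctrl.camera_params(n);print(n,p)
E
```

```text
pics
{'time': 0.0, 'joint_positions': array([ 1.16512356,  0.32181557, -0.07006163,  1.45168787,  0.02261103,
        1.37079711, -0.05690142]), 'qd': array([-0.00117281,  0.000934  ,  0.0011412 , -0.0025589 ,  0.0013233 ,
        0.00039365, -0.00027283]), 'joint_torque': array([ 7.91195343e-04, -4.91285741e+01, -4.03295355e-01, -3.12532461e+01,
       -6.39463635e-02,  4.37443075e-02,  1.87061119e-04]), 'position': array([ 0.26461833, -0.59308448,  0.2214597 ]), 'tool_rot': array([-3.07083519e+00, -6.54176169e-01,  8.07537393e-04]), 'ft_force': array([-0.69821198,  0.86748995, -0.70071028]), 'torque': array([0.04159515, 0.01893152, 0.02037024]), 'grip_width': 0.9998109975424844}
side {'K': array([[364.7483374 ,   0.        , 321.56087882],
       [  0.        , 364.7483374 , 199.35356484],
       [  0.        ,   0.        ,   1.        ]]), 'pose': array([[-0.99395341, -0.051221  ,  0.09712376,  0.41012131],
       [-0.10821758,  0.60671912, -0.78751563,  0.81871649],
       [-0.0185895 , -0.79326435, -0.60859355,  0.8403696 ],
       [ 0.        ,  0.        ,  0.        ,  1.        ]])}
top {'K': array([[427.94515797,   0.        , 320.61465533],
       [  0.        , 427.94515797, 202.01662081],
       [  0.        ,   0.        ,   1.        ]]), 'pose': array([[ 0.01008949, -0.99630292,  0.08531531,  0.39096535],
       [-0.99979561, -0.01154601, -0.01659597, -0.01149008],
       [ 0.01751967, -0.08513043, -0.99621578,  1.38479138],
       [ 0.        ,  0.        ,  0.        ,  1.        ]])}
```

View pics/top0.png

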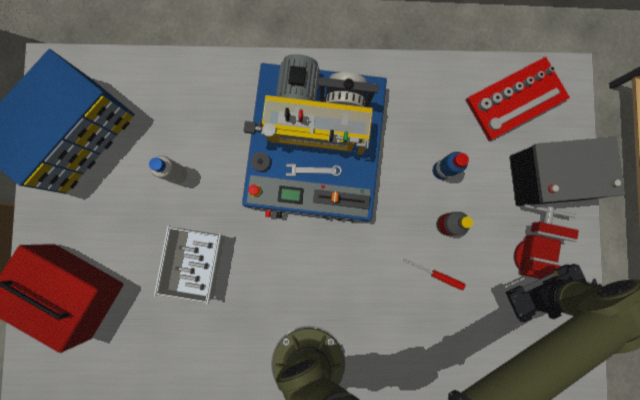

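View pics/side0.png

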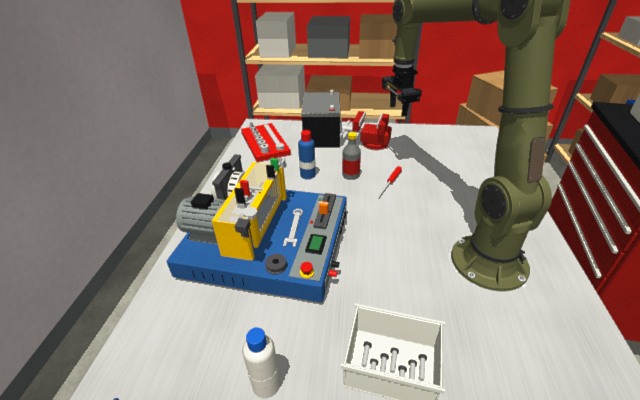

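The stand is at about (315,140) in the top view: orange slider near (335,197), guard with tabs near (295,115) and handle near (340,136). I'll enlarge both views next.

```bash
python3 - <<'E'
import cv2,numpy as np
a=cv2.imread("pics/top0.png")[45:235,235:395];b=cv2.imread("pics/side0.png")[145:310,160:360]
a=cv2.resize(a,None,fx=3,fy=3,interpolation=cv2.INTER_CUBIC)  #480x570
cv2.imwrite("pics/topc.png",a)
b=cv2.resize(b,None,fx=3.5,fy=3.5,interpolation=cv2.INTER_CUBIC);cv2.imwrite("pics/sidec.png",b);print(a.shape,b.shape)
E
```

```text
(570, 480, 3) (578, 700, 3)
```

View pics/topc.png

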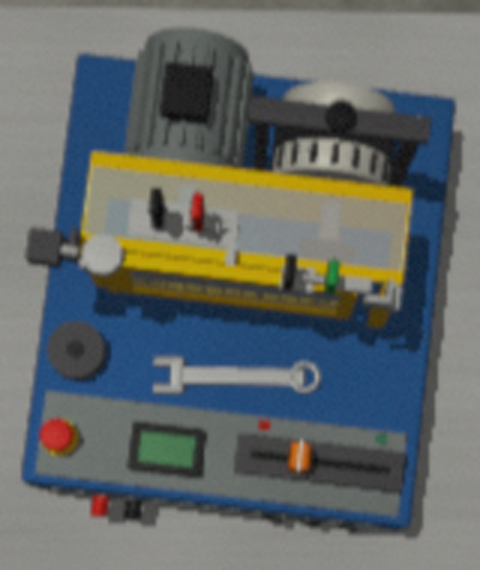

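View pics/sidec.png

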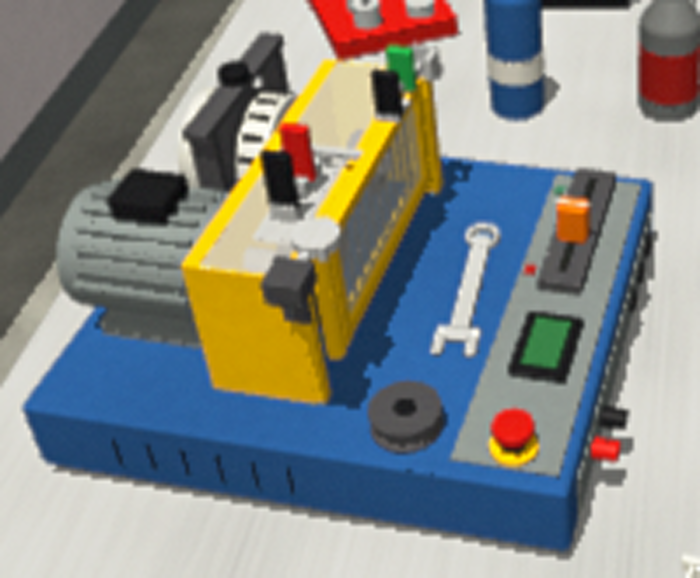

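```bash
cat >h.py <<'E'
import numpy as np
from scipy.optimize import least_squares
from scipy.spatial.transform import Rotation as R
from bench import ctrl
P={n:ctrl.camera_params(n) for n in("side","top")}
def proj(n,X):
    T=np.linalg.inv(P[n]["pose"]);c=T[:3,:3]@X+T[:3,3];p=P[n]["K"]@c;return p[:2]/p[2]
def S(q,X):
    c,s=np.cos(q[2]),np.sin(q[2]);X=np.array(X,float)/1000
    return np.array([q[0]+c*X[0]-s*X[1],q[1]+s*X[0]+c*X[1],X[2]])
E
python3 - <<'E'
from h import *
t=lambda u,v:(235+u/3,45+v/3)
s=lambda u,v:(160+u/3.5,145+v/3.5)
obs=[("top",(250,200,85),t(80,57)),("top",(250,-200,85),t(454,98)),("top",(-205,200,85),t(24,478)),("top",(-205,-200,85),t(407,520)),
("top",(102,150,217),t(92,153)),("top",(102,-150,217),t(412,190)),
("side",(250,200,85),s(25,406)),("side",(-205,200,85),s(577,488)),("side",(-205,-200,85),s(653,182)),("side",(102,150,217),s(185,267))]
f=lambda q:np.concatenate([proj(n,S(q,X))-o for n,X,o in obs])
r=least_squares(f,[0.7,0,0],loss="soft_l1");q=r.x;print(q);print(f(q).reshape(-1,2).round(1).tolist())
inv=lambda n,p:((p[0]-235)*3,(p[1]-45)*3) if n=="top" else ((p[0]-160)*3.5,(p[1]-145)*3.5)
for nm,X in dict(bpost=(45,12,280),bred=(45,-28,280),blackbar=(0,-49+20,280),hinge=(0,118,262)).items():
    for n in("top","side"):print(nm,n,np.round(inv(n,proj(n,S(q,X)))))
# orange grip: solve on z=.14
for n,o in(("top",t(300,446)),("side",s(573,203))):
    K,T=P[n]["K"],P[n]["pose"];d=T[:3,:3]@np.linalg.solve(K,[*o,1]);w=T[:3,3]+d*(0.140-T[2,3])/d[2]
    c,si=np.cos(q[2]),np.sin(q[2]);dx=w[:2]-q[:2];print(n,w,"stand",c*dx[0]+si*dx[1],-si*dx[0]+c*dx[1])
np.save("q.npy",q)
E
```

```text
[ 0.66899585 -0.01362668 -0.09716175]
[[-1.8, -1.2], [0.5, -0.8], [-1.0, 2.7], [2.2, 2.9], [-0.1, 0.4], [-0.1, -0.1], [-1.1, -0.2], [-0.8, 0.6], [0.6, -2.4], [0.2, -1.1]]
bpost top [232. 211.]
bpost side [311. 101.]
bred top [278. 216.]
bred side [328.  74.]
blackbar top [273. 266.]
blackbar side [381.  79.]
hinge top [108. 253.]
hinge side [321. 205.]
top [ 0.52257974 -0.07408088  0.14      ] stand -0.1398609415698155 -0.07437273969085983
side [ 0.51318744 -0.0695766   0.14      ] stand -0.14964589485691726 -0.0708008365172326
```

```bash
python3 - <<'E'
from h import *
q=np.load("q.npy")
t=lambda u,v:(235+u/3,45+v/3)
s=lambda u,v:(160+u/3.5,145+v/3.5)
c,si=np.cos(q[2]),np.sin(q[2])
for nm,a,b,z in(("bpost",t(156,192),s(277,155),.28),("bred",t(197,197),s(295,128),.28),("bar",t(290,260),s(386,73),.28),("green",t(333,265),s(400,49),.28),("orange",t(300,446),s(573,203),.14)):
    W=[]
    for n,o in(("top",a),("side",b)):
        T=P[n]["pose"];d=T[:3,:3]@np.linalg.solve(P[n]["K"],[*o,1]);W.append(T[:3,3]+d*(z-T[2,3])/d[2])
    f=lambda X:np.r_[proj("top",X)-a,proj("side",X)-b]
    X=least_squares(f,W[0]).x
    for w in W+[X]:
        dx=w[:2]-q[:2];print(nm,w.round(4),"stand",np.round([c*dx[0]+si*dx[1],-si*dx[0]+c*dx[1]],4))
E
```

```text
bpost [0.7307 0.0612 0.28  ] stand [0.0541 0.0805]
bpost [0.721  0.0685 0.28  ] stand [0.0438 0.0868]
bpost [0.7282 0.0608 0.2749] stand [0.0517 0.0799]
bred [0.7268 0.0252 0.28  ] stand [0.0537 0.0442]
bred [0.7172 0.0324 0.28  ] stand [0.0436 0.0505]
bred [0.7243 0.0247 0.2751] stand [0.0514 0.0435]
bar [ 0.6716 -0.0571  0.28  ] stand [ 0.0068 -0.043 ]
bar [ 0.664  -0.0516  0.28  ] stand [-0.0013 -0.0383]
bar [ 0.6694 -0.0576  0.2766] stand [ 0.0047 -0.0437]
green [ 0.6677 -0.0948  0.28  ] stand [ 0.0065 -0.081 ]
green [ 0.6605 -0.0899  0.28  ] stand [-0.0011 -0.0768]
green [ 0.6656 -0.0954  0.2771] stand [ 0.0045 -0.0817]
orange [ 0.5226 -0.0741  0.14  ] stand [-0.1399 -0.0744]
orange [ 0.5132 -0.0696  0.14  ] stand [-0.1496 -0.0708]
orange [ 0.5186 -0.0744  0.1365] stand [-0.1438 -0.0751]
```

```bash
cat >>h.py <<'E'
q=np.load("q.npy")
def go(x,y,z,swing=0.):
    "row from the present pose to world TCP xyz, jaws along leaf at swing, tool x = -stand x"
    s=ctrl.get_state();R0=R.from_rotvec(s["tool_rot"])
    Rt=R.from_euler("z",q[2]-swing)*R.from_matrix(np.diag([-1.,1.,-1.]))
    d=R0.inv().apply(np.array([x,y,z])-s["position"])*1000;r=(R0.inv()*Rt).as_rotvec()
    print("mm",d.round(1),"rot",r.round(3),"t",round(s["time"],2),"pos",s["position"].round(4),"F",s["ft_force"].round(1),"j7",s["joint_positions"].round(2),"w",s["grip_width"])
E
python3 -c "
from h import *
go(.265,-.594,.33);go(.518,-.073,.30)"
```

```text
mm [-1.000e-01  7.000e-01 -1.084e+02] rot [-1.000e-03 -2.000e-03 -2.625e+00] t 0.1 pos [ 0.2647 -0.5931  0.2216] F [ 0.  -0.  -0.9] j7 [ 1.17  0.32 -0.07  1.45  0.02  1.37 -0.06] w 0.9983987948363333
mm [ 443.3 -371.8  -77.8] rot [-1.000e-03 -2.000e-03 -2.625e+00] t 0.1 pos [ 0.2647 -0.5931  0.2216] F [ 0.  -0.  -0.9] j7 [ 1.17  0.32 -0.07  1.45  0.02  1.37 -0.06] w 0.9983987948363333
```

```bash
python3 -m creep '[[[1,0,0,-50,0,0,0],[1,0,0,-100,0,0,-0.14],[1,0,0,-108,0,0,-0.28],[1,35,-30,-105,0,0,-0.42],[1,70,-59,-103,0,0,-0.56]]]'; python3 -c "
from h import *
go(.518,-.073,.30)"
```

```text
time: 0.6
position: [0.3042, -0.511, 0.3249]
tool_rot: [-2.77, -1.481, 0.0]
ft_force: [1.6, -0.2, -0.1]
grip_width: 0.999
mm [483.  -65.3  25.1] rot [-0.000e+00 -1.000e-03 -2.062e+00] t 0.6 pos [ 0.3042 -0.511   0.3249] F [ 1.6 -0.2 -0.1] j7 [ 1.14  0.18 -0.18  1.42  0.03  1.54  0.38] w 0.9994884689371443
```

```bash
python3 -m creep '[[[1,45,-6,0,0,0,-0.14],[1,90,-12,0,0,0,-0.28],[1,135,-18,0,0,0,-0.42],[1,180,-24,0,0,0,-0.56],[1,225,-30,0,0,0,-0.7]]]'; python3 -c "
from h import *
go(.518,-.073,.30)"
```

```text
time: 1.1
position: [0.4056, -0.3057, 0.3252]
tool_rot: [-2.09, -2.345, 0.001]
ft_force: [0.7, -0.7, 0.4]
grip_width: 1.002
mm [218.3 138.3  25.2] rot [-0.    -0.    -1.359] t 1.1 pos [ 0.4056 -0.3057  0.3252] F [ 0.7 -0.7  0.4] j7 [ 0.97  0.   -0.38  1.62  0.    1.53  0.71] w 1.0015880356129199
```

```bash
python3 -m creep '[[[1,40,26,0,0,0,-0.14],[1,80,52,0,0,0,-0.28],[1,120,78,5,0,0,-0.42],[1,160,104,10,0,0,-0.56],[1,200,125,15,0,0,-0.7]]]'; python3 -c "
from h import *
go(.518,-.073,.30)"
```

```text
time: 1.6
position: [0.5083, -0.0931, 0.3101]
tool_rot: [1.159, 2.92, -0.0]
ft_force: [0.0, -0.0, 0.5]
grip_width: 0.999
mm [ 6.7 21.3 10.1] rot [-0.     0.    -0.659] t 1.6 pos [ 0.5083 -0.0931  0.3101] F [ 0.  -0.   0.5] j7 [ 0.73  0.03 -0.61  1.62  0.02  1.5   0.93] w 0.9990251637716022
```

```bash
python3 -m creep '[[[1,4,7,2,0,0,-0.14],[1,7,14,5,0,0,-0.28],[1,7,21,10,0,0,-0.42],[1,7,21,30,0,0,-0.56],[1,7,21,60,0,0,-0.66]]]'; python3 - <<'E'
from h import *
import cv2
go(.518,-.073,.12)
a=ctrl.get_image("top")[45:235,235:395];b=ctrl.get_image("side")[115:265,230:380]
a=cv2.resize(a,None,fx=2.9,fy=2.9,interpolation=cv2.INTER_CUBIC)[:435];b=cv2.resize(b,(435,435),interpolation=cv2.INTER_CUBIC)
a=cv2.copyMakeBorder(a,0,435-a.shape[0],0,0,cv2.BORDER_CONSTANT)
im=np.hstack([cv2.resize(a[:, :],(360,435*360//464)) if 0 else a[:,100:],b]);print(im.shape)
cv2.imwrite("pics/s1.png",im[:,:,::-1])
E
```

```text
time: 2.1
position: [0.5182, -0.0749, 0.251]
tool_rot: [0.151, 3.135, -0.001]
ft_force: [-0.2, 0.2, -0.3]
grip_width: 1.002
mm [  0.8   2.  131. ] rot [-0.001  0.003  0.001] t 2.1 pos [ 0.5182 -0.0749  0.251 ] F [-0.2  0.2 -0.3] j7 [ 0.72  0.07 -0.65  1.7   0.04  1.38  1.53] w 1.0015220102231466
(435, 799, 3)
```

View pics/s1.png

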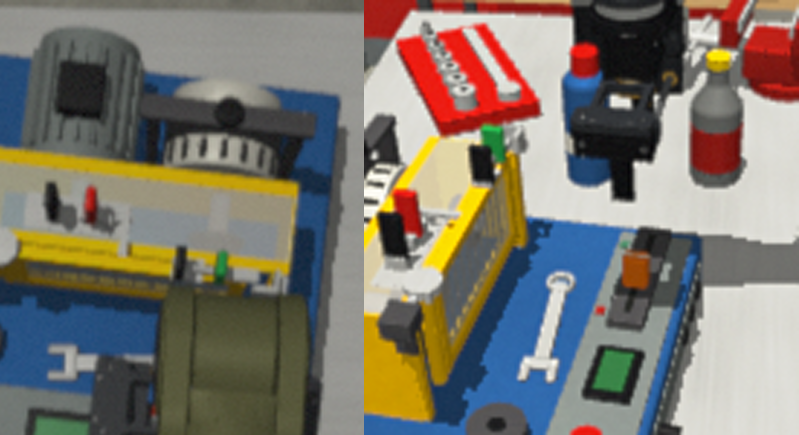

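The side view shows the open fingers hanging above the orange grip at (635,255), and nothing in the way. I'll descend and grip.

```bash
python3 -m creep '[[[1,1,2,40,0,0,0],[1,1,2,80,0,0,0],[1,1,2,115,0,0,0],[1,1,2,138,0,0,0],[1,1,2,138,0,0,0]]]' 12; python3 -m creep '[[[0,0,0,0,0,0,0],[0,0,0,0,0,0,0],[0,0,0,0,0,0,0],[0,0,0,0,0,0,0],[0,0,0,0,0,0,0]]]' 12
```

```text
time: 2.7
position: [0.5142, -0.073, 0.1103]
tool_rot: [-0.163, -3.132, -0.002]
ft_force: [0.2, 0.7, -0.1]
grip_width: 1.003
time: 3.2
position: [0.5167, -0.0732, 0.1132]
tool_rot: [0.16, 3.137, -0.001]
ft_force: [-0.1, 0.2, -0.4]
grip_width: 0.628
```

```bash
python3 -m creep '[[[0,0,0,0,0,0,0],[0,0,0,0,0,0,0],[0,0,0,0,0,0,0],[0,0,0,0,0,0,0],[0,0,0,0,0,0,0]]]' 12;python3 -m creep '[[[0,0,0,0,0,0,0],[0,0,0,0,0,0,0],[0,0,0,0,0,0,0]]]' 12
```

```text
time: 3.7
position: [0.5163, -0.0731, 0.1125]
tool_rot: [-0.16, -3.137, 0.0]
ft_force: [-0.2, -0.3, 0.7]
grip_width: 0.229
time: 4.0
position: [0.5163, -0.0731, 0.1125]
tool_rot: [-0.16, -3.137, 0.0]
ft_force: [0.3, 0.4, -0.3]
grip_width: 0.228
```

Gripped: 0.228×87 = 20 mm. Now I'll slide it toward −y (tool −y).

```bash
python3 -m creep '[[[0,0,-12,0,0,0,0],[0,0,-24,0,0,0,0],[0,0,-36,0,0,0,0],[0,0,-48,0,0,0,0],[0,0,-58,0,0,0,0]]]'; python3 -m creep '[[[0,0,-5,0,0,0,0],[0,0,-10,0,0,0,0],[0,0,-14,0,0,0,0],[0,0,-14,0,0,0,0]]]'
```

```text
time: 4.5
position: [0.51, -0.1325, 0.1125]
tool_rot: [-0.162, -3.137, 0.0]
ft_force: [-0.8, 1.7, 1.1]
grip_width: 0.229
time: 4.9
position: [0.5086, -0.1457, 0.1125]
tool_rot: [-0.161, -3.137, 0.002]
ft_force: [-2.1, -1.0, 1.2]
grip_width: 0.229
```

```bash
python3 -m creep '[[[0,0,-3,0,0,0,0],[0,0,-5,0,0,0,0],[0,0,-6,0,0,0,0]]]'; python3 -m creep '[[[0,0,-2,0,0,0,0],[0,0,-4,0,0,0,0],[0,0,-4,0,0,0,0]]]'
```

```text
time: 5.2
position: [0.5081, -0.1506, 0.1125]
tool_rot: [-0.159, -3.137, -0.0]
ft_force: [-3.7, 1.3, 3.1]
grip_width: 0.228
time: 5.5
position: [0.5076, -0.1552, 0.1125]
tool_rot: [-0.16, -3.137, 0.001]
ft_force: [-3.7, 0.9, 3.7]
grip_width: 0.228
```

```bash
python3 -m creep '[[[0,1,-2,0,0,0,0],[0,1,-4,0,0,0,0],[0,1,-4,0,0,0,0]]]'; python3 -m creep '[[[0,0,-2,0,0,0,0],[0,0,-4,0,0,0,0],[0,0,-4,0,0,0,0]]]'
```

```text
time: 5.8
position: [0.5076, -0.1555, 0.1125]
tool_rot: [0.157, 3.136, 0.006]
ft_force: [-0.9, 6.7, 0.4]
grip_width: 0.23
time: 6.1
position: [0.5076, -0.1556, 0.1125]
tool_rot: [0.153, 3.137, 0.013]
ft_force: [-1.4, 14.0, 3.3]
grip_width: 0.226
```

```bash
python3 -m creep '[[[0.3,0,0,0,0,0,0],[0.6,0,3,0,0,0,0],[1,0,6,0,0,0,0],[1,0,6,0,0,0,0],[1,0,6,0,0,0,0]]]';python3 -m creep '[[[1,0,0,0,0,0,0],[1,0,0,-30,0,0,0],[1,0,0,-70,0,0,0],[1,0,0,-120,0,0,0],[1,0,0,-170,0,0,0]]]';python3 -m creep '[[[1,0,0,-50,0,0,0],[1,0,0,-50,0,0,0]]]'; python3 - <<'E'
from h import *
go(.726,.05,.335)
E
```

```text
time: 6.6
position: [0.5071, -0.1575, 0.1127]
tool_rot: [0.161, 3.136, -0.002]
ft_force: [0.5, 0.3, 0.5]
grip_width: 0.576
time: 7.1
position: [0.5064, -0.1569, 0.2842]
tool_rot: [-0.161, -3.137, 0.001]
ft_force: [1.1, 0.8, -0.2]
grip_width: 0.974
time: 7.3
position: [0.51, -0.1574, 0.3402]
tool_rot: [0.16, 3.125, -0.007]
ft_force: [0.0, -0.7, 0.7]
grip_width: 0.995
mm [-193.6  228.4    6.7] rot [-0.004  0.013 -0.005] t 7.3 pos [ 0.51   -0.1574  0.3402] F [ 0.  -0.7  0.7] j7 [ 0.82  0.06 -0.6   1.54  0.04  1.54  1.69] w 0.9949556914650133
```

```bash
python3 -m creep '[[[1,-32,38,0,0,0,0],[1,-64,76,0,0,0,0],[1,-96,114,0,0,0,0],[1,-128,152,0,0,0,0],[1,-160,190,0,0,0,0]]]';python3 -m creep '[[[1,-15,18,2,0,0,0],[1,-32,40,5,0,0,0],[1,-32,40,10,0,0,0],[1,-32,40,10,0,0,0]]]'; python3 - <<'E'
from h import *
import cv2
go(.7245,.054,.32)
x,y,w,h=200,100,100,140
b=ctrl.get_image("side")[130:230,200:320]
b=cv2.resize(b,None,fx=5,fy=5,interpolation=cv2.INTER_CUBIC)
cv2.imwrite("pics/s2.png",b[:,:,::-1])
s=ctrl.get_state()["position"]
for d in (0,-.06,-.078):print((proj("side",s+[0,0,d])-[200,130])*5)
E
```

```text
time: 7.8
position: [0.6868, 0.0166, 0.3318]
tool_rot: [-0.163, -3.137, 0.001]
ft_force: [1.0, -0.6, 0.7]
grip_width: 1.004
time: 8.2
position: [0.721, 0.0529, 0.3204]
tool_rot: [-0.158, -3.135, 0.001]
ft_force: [-0.9, -0.2, 0.2]
grip_width: 1.001
mm [-3.4  1.4  0.4] rot [-0.001 -0.003 -0.004] t 8.2 pos [0.721  0.0529 0.3204] F [-0.9 -0.2  0.2] j7 [ 0.29  0.55 -0.7   1.04  0.34  1.66  1.18] w 1.000678719263136
[192.63333619 213.05450664]
[210.06343446 305.99664044]
[215.04360094 332.55227381]
```

View pics/s2.png

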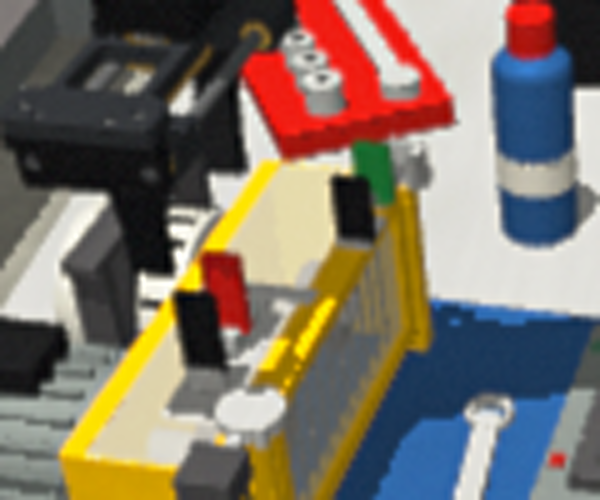

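The view shows fingers straddling the black tab (198,297) and red tab (223,257). Correction: in the top view the tab's top face spans about 28 px, so its centre is about 9 mm nearer the robot than I read. Target is about (0.719, 0.057).

```bash
python3 -m creep '[[[1,2,4,20,0,0,0],[1,2,4,45,0,0,0],[1,2,4,65,0,0,0],[1,2,4,74,0,0,0],[1,2,4,74,0,0,0]]]'; python3 -m creep '[[[0.6,0,0,0,0,0,0],[0.6,0,0,0,0,0,0],[0.6,0,0,0,0,0,0],[0.6,0,0,0,0,0,0],[0.6,0,0,0,0,0,0]]]' 12;python3 -m creep '[[[0.5,0,0,0,0,0,0],[0.45,0,0,0,0,0,0],[0.4,0,0,0,0,0,0]]]'
```

```text
time: 8.75
position: [0.7189, 0.055, 0.2477]
tool_rot: [-0.163, -3.136, 0.002]
ft_force: [0.0, -0.1, -0.1]
grip_width: 1.005
time: 9.25
position: [0.7201, 0.0554, 0.2494]
tool_rot: [0.162, 3.136, -0.003]
ft_force: [-0.1, -4.1, 2.3]
grip_width: 0.647
time: 9.55
position: [0.7199, 0.056, 0.2487]
tool_rot: [0.161, 3.137, -0.002]
ft_force: [0.1, -7.1, 3.2]
grip_width: 0.446
```

```bash
python3 -m creep '[[[0.3,0,0,0,0,0,0],[0.2,0,0,0,0,0,0],[0.2,0,0,0,0,0,0],[0.2,0,0,0,0,0,0],[0.2,0,0,0,0,0,0]]]' 15
```

```text
time: 10.05
position: [0.7197, 0.0526, 0.2486]
tool_rot: [-0.166, -3.137, 0.009]
ft_force: [-0.8, -9.3, 4.0]
grip_width: 0.36
```

```bash
python3 -m creep '[[[0.1,0,0,0,0,0,0],[0,0,0,0,0,0,0],[0,0,0,0,0,0,0],[0,0,0,0,0,0,0]]]' 20
```

```text
time: 10.45
position: [0.7197, 0.0527, 0.2486]
tool_rot: [-0.165, -3.137, 0.009]
ft_force: [-0.6, -8.4, 4.3]
grip_width: 0.357
```

The width is 31 mm, so the bolt is fully drawn. Next I release, lift and go to the gate handle.

```bash
python3 -m creep '[[[0.5,0,-2,0,0,0,0],[0.8,0,-3,0,0,0,0],[1,0,-3,0,0,0,0],[1,0,-3,0,0,0,0],[1,0,-3,0,0,0,0]]]';python3 -m creep '[[[1,0,0,-20,0,0,0],[1,0,0,-50,0,0,0],[1,0,0,-80,0,0,0],[1,25,-40,-80,0,0,0],[1,45,-80,-80,0,0,0]]]'; python3 - <<'E'
from h import *
import cv2
go(.6625,-.0705,.246)
b=cv2.resize(ctrl.get_image("side")[130:230,200:320],None,fx=5,fy=5,interpolation=cv2.INTER_CUBIC)
cv2.imwrite("pics/s3.png",b[:,:,::-1])
for X in([.6625,-.0705,.28],[.7197,.0527,.28]):print((proj("side",np.array(X))-[200,130])*5)
E
```

```text
time: 10.95
position: [0.7191, 0.0551, 0.2482]
tool_rot: [-0.158, -3.137, -0.001]
ft_force: [0.1, 0.2, -0.3]
grip_width: 0.728
time: 11.45
position: [0.6663, -0.0184, 0.3294]
tool_rot: [0.151, 3.136, 0.003]
ft_force: [0.0, -1.7, -0.0]
grip_width: 0.998
mm [ -1.1 -52.4  83.3] rot [0.002 0.002 0.001] t 11.45 pos [ 0.6663 -0.0184  0.3294] F [ 0.  -1.7 -0. ] j7 [ 0.48  0.41 -0.72  1.21  0.27  1.61  1.29] w 0.9984088161926997
[361.05009057 162.12063396]
[206.51513911 279.2118437 ]
```

View pics/s3.png

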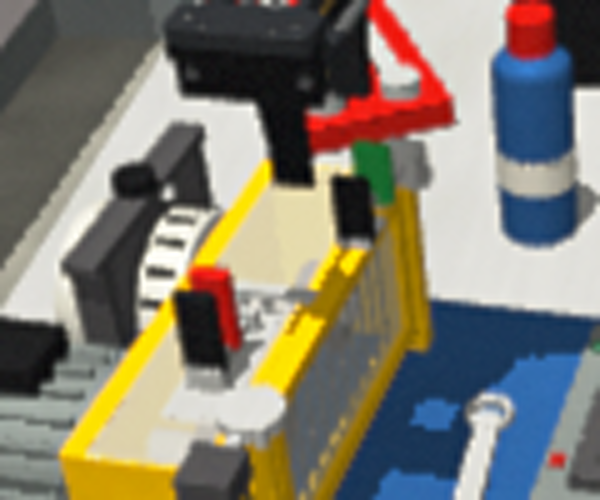

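The red tab now sits at (212,272), close to the black post at (197,297), so the bolt is drawn. The handle bars at (352,180) and (373,145) match my prediction. I'll go down on the handle.

```bash
python3 -m creep '[[[1,-1,-40,0,0,0,0],[1,-1,-52,0,0,0,0],[1,-1,-52,40,0,0,0],[1,-1,-52,70,0,0,0],[1,-1,-52,82,0,0,0]]]' 20; python3 -m creep '[[[0.6,0,0,0,0,0,0],[0.55,0,0,0,0,0,0],[0.5,0,0,0,0,0,0],[0.5,0,0,0,0,0,0],[0.5,0,0,0,0,0,0]]]' 20; python3 -m creep '[[[0.4,0,0,0,0,0,0],[0.3,0,0,0,0,0,0],[0.2,0,0,0,0,0,0],[0.2,0,0,0,0,0,0],[0.2,0,0,0,0,0,0]]]' 25
```

```text
time: 12.0
position: [0.6608, -0.0729, 0.2439]
tool_rot: [-0.159, -3.133, 0.001]
ft_force: [-7.5, 1.1, 37.4]
grip_width: 1.001
time: 12.5
position: [0.6623, -0.0728, 0.2466]
tool_rot: [0.16, 3.137, 0.0]
ft_force: [-0.1, -0.5, -0.4]
grip_width: 0.632
time: 13.0
position: [0.6626, -0.0702, 0.2465]
tool_rot: [0.156, 3.137, 0.005]
ft_force: [1.8, 5.3, -1.7]
grip_width: 0.437
```

Squeezed to 38 mm. Now the swing: relative to the hinge at tool (0,+184), the shift is dx=184·sinΔ, dy=184·(1−cosΔ), with turn +Δ.

```bash
python3 -m creep '[[[0.1,0,0,0,0,0,0],[0.1,0,0,0,0,0,0],[0.1,3.7,0,0,0,0,0.02],[0.1,7.4,0.1,0,0,0,0.04],[0.1,11,0.3,0,0,0,0.06]]]' 30;  python3 -m creep '[[[0.1,7.4,0.1,0,0,0,0.04],[0.1,14.7,0.6,0,0,0,0.08],[0.1,22,1.3,0,0,0,0.12],[0.1,29.3,2.3,0,0,0,0.16],[0.1,36.6,3.7,0,0,0,0.2]]]'; python3 -c "
from h import *
go(.6626,-.0702,.2465,.26)"
```

```text
time: 13.5
position: [0.6519, -0.0686, 0.2465]
tool_rot: [0.251, 3.13, 0.005]
ft_force: [4.5, 5.0, -2.3]
grip_width: 0.428
time: 14.0
position: [0.6167, -0.0584, 0.2465]
tool_rot: [0.562, 3.089, 0.007]
ft_force: [5.0, 6.5, -3.8]
grip_width: 0.433
mm [-47.1   5.2   0. ] rot [ 0.005  0.001 -0.003] t 14.0 pos [ 0.6167 -0.0584  0.2465] F [ 5.   6.5 -3.8] j7 [ 0.59  0.31 -0.67  1.48  0.19  1.42  1.12] w 0.4327253963399169
```

```bash
python3 -m creep '[[[0.1,11,1,0,0,0,0.06],[0.1,22,2.5,0,0,0,0.12],[0.1,33,5,0,0,0,0.18],[0.1,43.8,7.3,0,0,0,0.24],[0.1,54.4,10.2,0,0,0,0.3]]]'; python3 -c "
from h import *
go(.6626,-.0702,.2465,.56)"
```

```text
time: 14.5
position: [0.5697, -0.031, 0.2464]
tool_rot: [1.019, 2.968, 0.005]
ft_force: [7.7, 4.4, -5.1]
grip_width: 0.431
mm [-97.4  26.1   0.2] rot [ 0.004  0.002 -0.004] t 14.5 pos [ 0.5697 -0.031   0.2464] F [ 7.7  4.4 -5.1] j7 [ 0.59  0.19 -0.66  1.6   0.12  1.39  0.83] w 0.43094770443356023
```

```bash
python3 -m creep '[[[0.1,11,0.3,0,0,0,0.06],[0.1,22,1.5,0,0,0,0.12],[0.1,33,3.2,0,0,0,0.18],[0.1,43.8,5.6,0,0,0,0.24],[0.1,54.4,8.5,0,0,0,0.3]]]'; python3 -c "
from h import *
go(.6626,-.0702,.2465,.86);p=ctrl.get_state()['position'][:2]-[.6804,.1129];print(np.hypot(*p),np.arctan2(-p[0],-p[1])-.097)"
```

```text
time: 15.0
position: [0.5325, 0.0096, 0.2464]
tool_rot: [1.451, 2.783, 0.007]
ft_force: [10.0, 5.5, -6.9]
grip_width: 0.429
mm [-139.9   61.     0.4] rot [ 0.006  0.001 -0.004] t 15.0 pos [0.5325 0.0096 0.2464] F [10.   5.5 -6.9] j7 [ 0.56  0.1  -0.66  1.69  0.06  1.37  0.5 ] w 0.4292870185177108
0.18039838648808165 0.8641555820446567
```

```bash
python3 -m creep '[[[0.1,11,2,0,0,0,0.06],[0.1,22,4,0,0,0,0.12],[0.1,33,6.5,0,0,0,0.18],[0.1,43.8,9,0,0,0,0.24],[0.1,54.4,12,0,0,0,0.3]]]'; python3 -c "
from h import *
go(.6626,-.0702,.2465,1.16);p=ctrl.get_state()['position'][:2]-[.6804,.1129];print(np.hypot(*p),np.arctan2(-p[0],-p[1])-.097)"
```

```text
time: 15.5
position: [0.5092, 0.0587, 0.2465]
tool_rot: [1.854, 2.535, -0.001]
ft_force: [1.4, -0.3, -1.5]
grip_width: 0.429
mm [-169.4  107.     0.2] rot [-0.     0.001 -0.005] t 15.5 pos [0.5092 0.0587 0.2465] F [ 1.4 -0.3 -1.5] j7 [ 0.51  0.05 -0.69  1.73  0.03  1.37  0.12] w 0.42869967954239224
0.17952432700907495 1.1671905685074553
```

```bash
python3 -m creep '[[[0.1,11,0.4,0,0,0,0.06],[0.1,22,1.5,0,0,0,0.12],[0.1,33,3.2,0,0,0,0.18],[0.1,43.8,5.6,0,0,0,0.24],[0.1,49,7,0,0,0,0.27]]]'; python3 -m creep '[[[0.1,3.7,0,0,0,0,0.02],[0.1,6.5,0.1,0,0,0,0.035],[0.1,6.5,0.1,0,0,0,0.035]]]'; python3 - <<'E'
from h import *
import cv2
go(.6626,-.0702,.2465,1.46);p=ctrl.get_state()['position'][:2]-[.6804,.1129];print(np.hypot(*p),np.arctan2(-p[0],-p[1])-.097)
a=cv2.resize(ctrl.get_image("side")[120:300,170:370],(440,396),interpolation=cv2.INTER_CUBIC);b=cv2.resize(ctrl.get_image("top")[50:230,235:395],(352,396),interpolation=cv2.INTER_CUBIC)
cv2.imwrite("pics/s4.png",np.hstack([a,b])[:,:,::-1])
E
```

```text
time: 16.0
position: [0.5013, 0.1077, 0.2464]
tool_rot: [2.177, 2.263, -0.001]
ft_force: [1.5, -0.3, -1.3]
grip_width: 0.429
time: 16.3
position: [0.5012, 0.1139, 0.2465]
tool_rot: [2.216, 2.226, 0.0]
ft_force: [1.6, -0.2, -2.0]
grip_width: 0.427
mm [-1.849e+02  1.605e+02  1.000e-01] rot [ 0.     0.    -0.009] t 16.3 pos [0.5012 0.1139 0.2465] F [ 1.6 -0.2 -2. ] j7 [ 0.44  0.06 -0.73  1.73  0.04  1.37 -0.3 ] w 0.42710160582972223
0.17917721063440858 1.479590548382265
```

View pics/s4.png

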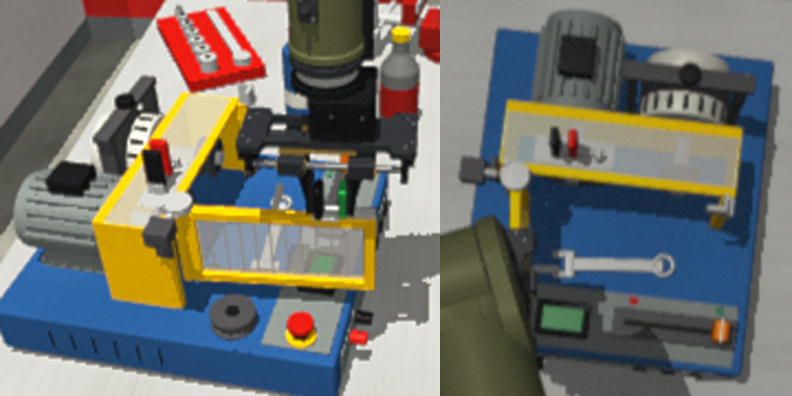

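The picture shows the gate wide open with the handle between the fingers (left, 330,195). The slider is at the green end (right, 722,330), the red tab is against the post, and the spanner and pulley are undisturbed. I'll hold briefly, check and hand in.

```bash
python3 -m creep '[[[0.1,0,0,0,0,0,0],[0.1,0,0,0,0,0,0],[0.1,0,0,0,0,0,0],[0.1,0,0,0,0,0,0],[0.1,0,0,0,0,0,0]]]' && python3 -c "
from bench import ctrl
print(ctrl.close_job())"
```

```text
time: 16.9
position: [0.5012, 0.1137, 0.2464]
tool_rot: [2.217, 2.226, 0.0]
ft_force: [3.9, 0.4, -3.8]
grip_width: 0.433
the job is handed in; nothing more can be done
None
```

I did the job in the order you asked and handed it in at 16.9 s, with the arm still holding the gate open. No verdict was reported.

- **Speed slider:** I gripped it and slid it about 82 mm to its end stop, where the force rose to 14 N. The last picture shows it at the green mark.
- **Bolt catch:** I squeezed the tabs to about 31 mm over the outsides, against 32 mm nominal when fully drawn. The last picture shows the red tab close to the black post.
- **Gate:** I squeezed the trigger fully (about 38 mm outside width) and swung the gate past its detent. It stood at about 1.47 rad by the tool's angle and position, and stayed still over the last half second of holding. The force on the tool was about 5 N.
- **Tools and other things:** The spanner and pulley look unmoved in the last picture. It did not show everything, so I did not check the spray cans, oil bottle, tub and screwdriver again after the first pictures.

**What disagreed:**
- **Descent onto the gate handle:** The wrist force read 37 N upward at the end of that move, probably the fingertips touching the rail. It was gone by the next reading.
- **Radius about the hinge:** The fingers' measured distance from my estimated hinge position was 179 to 180 mm instead of 184 mm. I put this down to a few millimetres of error in that estimate.

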